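# Seat a wooden foot in the gluing jig and hold its spring fork at the mark

### The job

Take the turned wooden foot off the sloped drying rack and stand it in the round pocket of the plywood jig, flange down, fully seated and let go. Then pull the jig's spring-loaded slide out by its wooden handle plate until its pointer lines up with the blade of the index rider, so that the steel fork traps the flange, and finish while still holding it there: the spring pulls it back if you let go. Leave the other things on the table where they are.

Things in the scene. Friction and masses are not known exactly. Their poses are not given: they have to be found in the camera images.
- foot: Turned light-wood foot, about 0.1 kg: flange 72 mm in diameter, 10 mm thick, and above it a round stem 36 mm in diameter, up to 55 mm above the underside. Origin: centre of the flange's underside; z along the stem, away from the flange. Starts flange-down on the rack's slope: z leans 30 degrees from vertical towards the rack's -x. Grasp the stem.
- rack: Fixed wooden rack, a 120 x 120 mm board sloping at 30 degrees: low edge on the rack's -x side, high edge at +x, about 85 mm above the table. A ledge 8 mm thick, 10 mm above the board's face, runs along the low edge and keeps the foot from sliding. Origin: on the table under the board; z up, y level along the ledge.
- jig: Fixed plywood block 110 (x) x 130 (y) x 40 mm high, a round pocket 75 mm in diameter, 12 mm deep in the middle of its top. Steel fork behind the pocket (+x), handle in front (-x), low rail (24 mm wide, 12 mm high) along y = +83 mm, forward to x = -225 mm. Origin: on the table under the pocket's centre; z up; the slide pulls out towards -x.
- pocket (a point): Centre of the pocket's floor, 28 mm above the table and 12 mm below the block's top. A seated foot has its origin here.
- slide: Spring slide: handle plate, rod through the block, rear post, flat steel fork. Frame as the jig's when home; moves up to 65 mm to the jig's -x. Spring: 4.5 N at home plus 1.5 N per 10 mm. Fork 44 to 52 mm above the table, 76 mm wide; slot 48 mm wide, passes the stem and covers the flange's edges; at home its prong tips are 42 mm behind the pocket's centre.
- handle (a point): Middle of the top edge of the slide's wooden handle plate, 60 mm above the table, 120 mm in front of the pocket's centre when home. The plate is 14 mm thick (jig x), 60 mm wide (jig y), from 60 down to 8 mm above the table; both faces are free except for the 12 mm steel rod on the block side, 16 mm above the table.
- pointer (a point): Top edge of the tip of the slide's pointer, a steel blade 3 mm thick and 10 mm high that sticks out sideways from the handle plate (jig +y), 26 mm above the table. It moves with the slide, 120 mm in front of the pocket's centre when home.
- mark (a point): Top of the inner end of the mark: an upright steel blade 3 mm thick on a dark steel rider 24 mm long, fixed on the rail beside the pointer's path, 26 mm above the table. x as the jig's. The pointer is at the mark when both have the same jig x; the mark is 34 to 52 mm farther out than the pointer at home.
- round: Loose bystander: round of light wood, 76 mm in diameter, 55 mm high, upright; origin under its centre.
- brushcup: Loose bystander: white cup with brushes, 72 mm wide, 178 mm high in all; origin under its centre.
- glue: Loose bystander: white glue bottle, 56 mm in diameter, 130 mm high; origin under its centre.
Things that resemble listed ones, but are neither listed nor needed, are in the scene too. What is shaped like the foot but pink, red or turquoise is not meant.

How it is judged:
By the outcome, as a careful person would: the job done as asked, in the order asked, and still so for the second after the job is handed in, while the arm keeps its last pose, push and grip.
It also fails if it takes over 54 s, if anything falls off the work surface, if the arm or the gripper's body presses on something with over 40 N, if the wrist force passes 120 N, or if a joint passes its speed limit or range.

### The arm

A 6-joint arm with a two-finger parallel gripper is mounted at the origin on the work surface. World frame = base frame: x ahead of the robot, y to its left, z up, the work surface at z = 0. Lengths are in m, angles in rad, forces in N, time in s.
With the tool pointing down it reaches from about 0.3 to 0.875 m from the base axis. Payload 6.4 kg.
Tool frame: the origin (TCP) lies on the centre line of the jaws, within the pads' length; the fingertips stand 8 mm ahead of it and the grasp point (between the pads) lies 11 mm behind it (tips_ahead is the distance from the TCP to the fingertips, in m); z points along the fingers, y is the line along which they close (so a half turn about z gives the same grasp; the last joint's range is limited). The gripper opens to 85 mm and grips with 20 to 120 N. Pads are 22 mm wide; open, the fingers measure 114 mm over their backs; the gripper's body (76 mm by 85 mm) begins 54 mm behind the grasp point. The pads swing forward as they close: fully open they stand 13 mm farther back than shut.
Start: joints at [-1.364, 0.181, 1.607, -0, 1.354, -0.206], TCP at [0.231, -0.527, 0.239] pointing down, gripper open.
Joint ranges: [-2.99, 2.99], [-0.89, 2.07], [0.3, 2.58], [-1.14, 4.28], [0, 2.63], [-3.12, 3.12]. Speed limits (rad/s): [2.57, 2.57, 3.01, 3.14, 3.14, 3.14].

### API

Orientations are given as a unit quaternion [w, x, y, z].
In Python, from plant import read_state, read_camera, camera_model, hand_in, tips_ahead gives the robot as it stands.
- The arm moves only by the tool jog_arm, never from a script. Its argument "steps" is text: rows parted by semicolons, each of 7 numbers parted by spaces: the shift along the tool's x, y, z in mm, then the turn, a rotation vector about the tool's x, y, z in degrees, then the finger opening in mm, from 0 to 85.4. In form: x y z rx ry rz gripper; .... A call has 1 to 20 rows; each row shifts and turns the commanded pose from where the row before left it, along the tool's axes as they then stand; what a row does not reach is not made up. A row lasts 1/12 s, in which the tool goes at most 41.7 mm and 7.16 degrees, less where a joint would pass 70% of its speed; a pose out of reach is approached as far as the arm can. A call is refused whole if a number of a shift passes 41.7 or a number of a turn 7.16, either way. A call with a gripper value outside its range is refused whole. The fingers move at their own pace and stop on an object; "newtons" is the grip in N (left out, the last holds). Time passes only in rows, so rows that do not move let the fingers close. It gives the time, the measured TCP pose, the force, the opening and the grip force at its end, in the units of the state.
- read_state(): the state, without advancing time (a new reading comes with each control period).
- read_camera(name): name is "scene" or "side" or "wrist"; returns the picture (420x560x3 uint8, red, green, blue); there is no depth.
- camera_model(name): a dict with "fx", "fy", "cx", "cy" (pixels), "cam_to_world" (4x4, takes a point from camera to world coordinates). Camera axes: x right, y down, z forward; pixel columns grow to the right and rows downward; lengths in m; the calibration is good to about 2 mm. The wrist camera is an equidistant fisheye: a pixel r from the principal point sees the ray r / f radians off the axis. A picture is of the moment at which its call begins: read the wrist's pose just before it. camera_model takes no time and is no camera call; for the wrist camera it gives the pose at the moment of the call.
- hand_in(): hands the job in; it is judged then, once.
The state is a dict: "time": time; "joint_positions": joint angles; "joint_velocities": joint speeds; "effort": joint torques, N m; "tool_pos": TCP position; "orientation": TCP orientation; "force": force on the tool from outside, world axes, zero at the start; "ft_torque": the same for the moment, N m; "grip_width": finger opening in m; "finger_force": force on a finger pad.
Only numpy, scipy, OpenCV 4.12 (cv2) and the standard library are available. Lean on these libraries where they do the work, as an engineer would, in place of code of your own. Each camera call takes 0.05 s, during which the arm holds its last target. There are 200 camera calls.

## Working session

There is one attempt and no reset: what is moved stays moved. The work goes in short steps, Python scripts to look and compute and a tool call to move; the robot and the scene stay as the last step left them, time stands still between calls to the robot, and variables do not carry over. Pictures are saved under pics/ and viewed, at most 10 in all, crops included, and the job is handed in when it is done.

Besides the shell and the picture viewer there is one more tool, called after "Request:" as name(argument=value, ...), one argument or row to a line, values as JSON. jog_arm: Moves the arm, as the interface text tells. Its arguments: {"type":"object","properties":{"steps":{"type":"string"},"newtons":{"type":"number"}},"required":["steps"]}

```bash
ls; mkdir -p pics; python3 - <<'E'
from plant import *
import cv2,numpy as np
ims=[]
for n in("scene","side"):
    m=camera_model(n);print(n,m['fx'],m['fy'],m['cx'],m['cy'],np.round(m['cam_to_world'],3).tolist())
    im=read_camera(n)[...,::-1];cv2.imwrite(f'pics/{n}0.png',im)
print(read_state(),tips_ahead)
E
```

```text
pics
scene 387.8836317835359 387.8836317835359 278.6962669454721 206.73310209664473 [[-0.192, 0.538, -0.821, 1.502], [0.981, 0.087, -0.173, 0.207], [-0.022, -0.839, -0.544, 0.677], [0.0, 0.0, 0.0, 1.0]]
side 546.8378104002634 546.8378104002634 287.9796971602694 215.64837051652512 [[-0.998, -0.052, 0.035, 0.576], [-0.057, 0.527, -0.848, 1.256], [0.026, -0.849, -0.529, 0.874], [0.0, 0.0, 0.0, 1.0]]
{'time': 0.1, 'joint_positions': array([-1.36425864e+00,  1.81488354e-01,  1.60793405e+00,  1.21687732e-06,
        1.35381350e+00, -2.06305512e-01]), 'joint_velocities': array([-8.60069114e-04, -2.42800548e-03, -2.47258224e-03,  4.92146785e-04,
        5.83642731e-05,  2.86172639e-04]), 'effort': array([ 3.43582315e-04, -4.45874476e+01, -3.52240062e+01, -2.64257915e-04,
        4.15692368e-03, -7.64932736e-06]), 'tool_pos': array([ 0.230607  , -0.52618242,  0.23844951]), 'orientation': array([-8.21623570e-04,  9.78770301e-01,  2.04958586e-01,  4.98685611e-07]), 'force': array([ 0.08411216, -0.62134942, -0.00922245]), 'ft_torque': array([-0.0050982 ,  0.01172198, -0.02246099]), 'finger_force': 0.0, 'grip_width': 0.08553305491698791} 0.008
```

View pics/scene0.png

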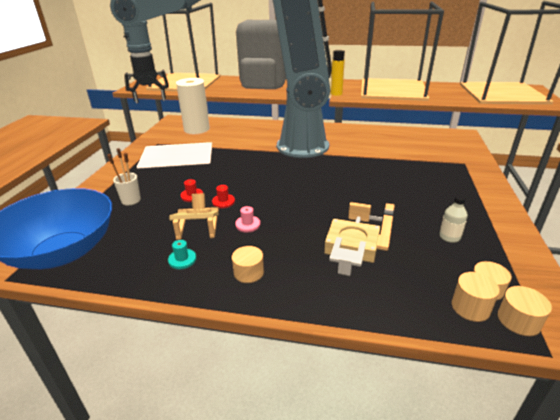

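View pics/side0.png

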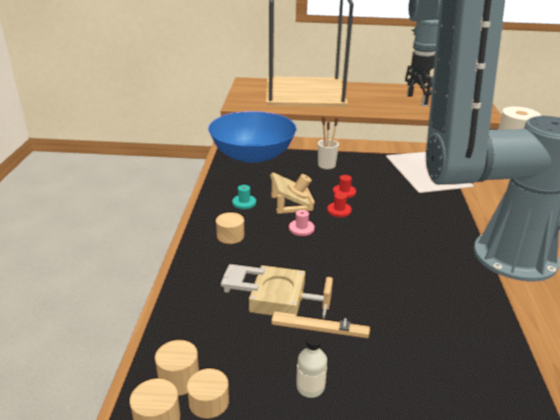

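Scene view: the rack with the wooden foot is at about (197,210) and the jig at (358,235). Red lookalikes are at (190,190) and (223,197), pink at (247,219), turquoise at (181,255), and wood rounds at (248,264) and lower right. In the side view the rack's foot stem is at (302,184). I choose the light-wood foot on the rack and will check it in a close crop.

```bash
cat > h.py <<'E'
from plant import *
import cv2,numpy as np
from scipy.spatial.transform import Rotation as R
def ray(m,u,v,fish=False):
    x,y=(u-m['cx'])/m['fx'],(v-m['cy'])/m['fy']
    if fish:
        r=np.hypot(x,y); d=np.array([x/r*np.sin(r),y/r*np.sin(r),np.cos(r)]) if r>0 else np.array([0,0,1.])
    else: d=np.array([x,y,1.])
    T=np.array(m['cam_to_world']); d=T[:3,:3]@d
    return T[:3,3],d/np.linalg.norm(d)
def onz(m,u,v,z,fish=False):
    o,d=ray(m,u,v,fish); return o+d*(z-o[2])/d[2]
def two(a,b):
    (o,d),(p,e)=a,b
    s=np.linalg.lstsq(np.c_[d,-e],p-o,rcond=None)[0]
    q,r=o+s[0]*d,p+s[1]*e; return (q+r)/2,np.linalg.norm(q-r)
def proj(m,P,fish=False):
    T=np.array(m['cam_to_world']); c=T[:3,:3].T@(np.asarray(P)-T[:3,3])
    if fish:
        n=np.hypot(c[0],c[1]); r=np.arctan2(n,c[2]); return m['cx']+m['fx']*r*c[0]/n, m['cy']+m['fy']*r*c[1]/n
    return m['cx']+m['fx']*c[0]/c[2], m['cy']+m['fy']*c[1]/c[2]
def crop(im,x,y,w,h,k): return cv2.resize(im[y:y+h,x:x+w],None,fx=k,fy=k,interpolation=cv2.INTER_CUBIC)
E
python3 - <<'E'
from h import *
s=cv2.imread('pics/scene0.png');d=cv2.imread('pics/side0.png')
a=np.hstack([crop(s,160,180,80,60,5),crop(d,255,165,80,60,5)])
b=np.hstack([crop(s,315,195,100,75,4),crop(d,215,255,160,120,2.5)])
cv2.imwrite('pics/c1.png',np.vstack([a,b]))
S,D=camera_model('scene'),camera_model('side')
print(two(ray(S,198,200),ray(D,303,182)))
print('jig',onz(S,353,234,.04),onz(D,279,283,.04))
E
```

```text
(array([ 0.59501189, -0.22815469,  0.07413695]), np.float64(0.0001226914067185614))
jig [0.64225943 0.22845685 0.04      ] [0.63598076 0.22538503 0.04      ]
```

View pics/c1.png

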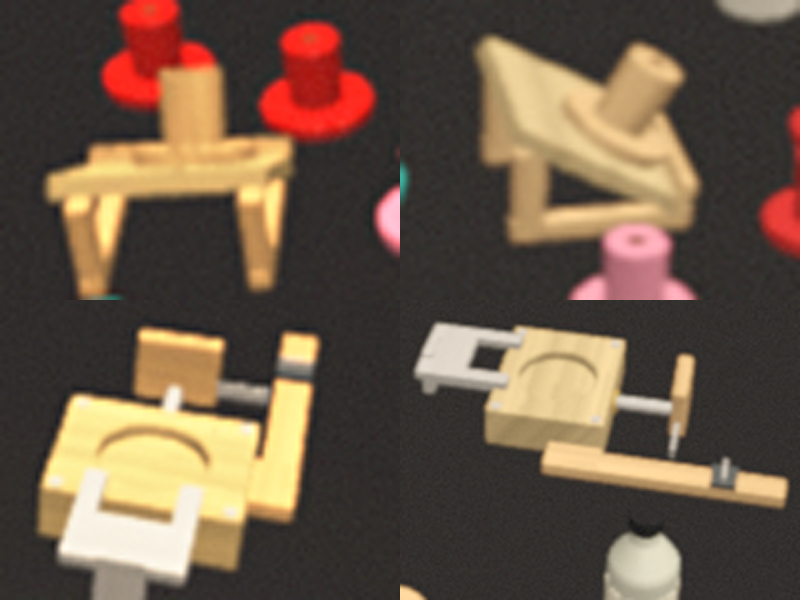

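The crops confirm the light-wood foot on the rack, leaning towards the robot, and the jig with its handle on the robot's side. In the scene, the handle plate is at (360,212) and the rider at (389,213). Now the coarse poses.

```bash
python3 - <<'E'
from h import *
S,D=camera_model('scene'),camera_model('side')
print('top',two(ray(S,198.5,194.5),ray(D,307,177.4)))
a,b=onz(S,169.6,217.6,.085),onz(S,218.4,209.6,.085);print('high edge',a,b,np.degrees(np.arctan2(*(a-b)[[0,1]])))
# rail top edges side
q=lambda u,v:(215+(u-400)/2.5,255+(v-300)/2.5)
a,b=onz(D,*q(547,446),.012),onz(D,*q(786,480),.012);print('rail',a,b,np.degrees(np.arctan2((a-b)[1],(a-b)[0])))
print('pocket',onz(D,*q(558,385),.04),'handle top',onz(D,*q(685,357),.06),'mark',onz(D,*q(726,462),.026),'ptr',onz(D,*q(675,440),.026))
W=camera_model('wrist');st=read_state();Rt=R.from_quat(st['orientation'],scalar_first=True).as_matrix()
T=np.array(W['cam_to_world']);print('cam in tool',np.round(Rt.T@(T[:3,3]-st['tool_pos']),4),np.round(Rt.T@T[:3,:3],3),W['fx'],W['cx'],W['cy'])
print(Rt.round(3))
E
```

```text
top (array([ 0.58398852, -0.22954211,  0.08823373]), np.float64(0.003490889812856373))
high edge [ 0.7097873  -0.26409929  0.085     ] [ 0.6505435  -0.14502616  0.085     ] 153.54775982775774
rail [0.64204786 0.30273362 0.012     ] [0.42318115 0.32925078 0.012     ] -6.90809552808076
pocket [0.63626786 0.24797688 0.04      ] handle top [0.51690383 0.21988789 0.06      ] mark [0.47835963 0.32551988 0.026     ] ptr [0.52437509 0.30004659 0.026     ]
cam in tool [ 0.0731  0.0009 -0.135 ] [[ 0.001 -0.958 -0.288]
 [ 1.     0.     0.001]
 [-0.001 -0.288  0.958]] 325.19226210127806 283.9665954989813 211.4858595296128
[[ 0.916  0.401 -0.   ]
 [ 0.401 -0.916  0.002]
 [ 0.    -0.002 -1.   ]]
```

Request:
jog_arm(
  steps="34 -10.7 0 0 0 0 85; 34 -10.7 0 0 0 0 85; 34 -10.7 0 0 0 0 85; 34 -10.7 0 0 0 0 85; 34 -10.7 0 0 0 0 85; 34 -10.7 0 0 0 0 85; 34 -10.7 0 0 0 0 85; 34 -10.7 0 0 0 0 85; 34 -10.7 0 0 0 0 85; 34 -10.7 0 0 0 0 85; 34 -10.7 0 0 0 0 85; 34 -10.7 0 0 0 0 85; 0 0 14 0 6 -0.5 85; 0 0 14 0 6 -0.5 85; 0 0 14 0 6 -0.5 85; 0 0 14 0 6 -0.5 85; 0 0 14 0 6 -0.5 85; 0 0 0 0 0 0 85",
)

```text
time: 1.6
tool_pos: [0.5627, -0.238, 0.1665]
orientation: [-0.057, 0.941, 0.217, 0.253]
force: [-1.1, 0.4, -0.8]
grip_width: 0.0853
finger_force: 0.0
```

```bash
cat >> h.py <<'E'
def wrist(name):
    st=read_state();m=camera_model('wrist');im=np.ascontiguousarray(read_camera('wrist')[...,::-1]);cv2.imwrite(f'pics/{name}.png',im)
    np.save(f'pics/{name}.npy',dict(m),allow_pickle=True);return im,m,st
def need(pos,zdir,xdir):
    "tool-axes turn (deg) and, after the turn, shift (mm) to reach the pose"
    st=read_state();Rc=R.from_quat(st['orientation'],scalar_first=True)
    z=np.array(zdir)/np.linalg.norm(zdir);y=np.cross(z,xdir);y/=np.linalg.norm(y)
    Rg=R.from_matrix(np.c_[np.cross(y,z),y,z])
    print('turn',(Rc.inv()*Rg).as_rotvec(degrees=True).round(2),'shift after turn',(1e3*Rg.inv().apply(pos-st['tool_pos'])).round(1),'t',st['time'],'pos',st['tool_pos'].round(4))
E
python3 - <<'E'
from h import *
im,m,st=wrist('w1'); print(st['tool_pos'],R.from_quat(st['orientation'],scalar_first=True).as_matrix().round(3))
base=np.array([.609,-.2175,.041]);ax=np.array([-.45,-.22,.866]);print(proj(m,base,1),proj(m,base+.055*ax,1))
E
```

```text
[ 0.56272646 -0.23795426  0.16654439] [[ 0.778  0.437  0.451]
 [ 0.38  -0.899  0.216]
 [ 0.501  0.003 -0.866]]
(np.float64(284.46287605094756), np.float64(224.0999329353449)) (np.float64(284.8787384077129), np.float64(249.06913589014127))
```

View pics/w1.png

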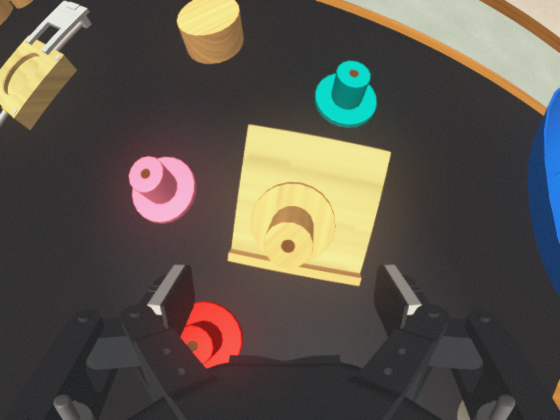

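The wrist view shows the foot's stem-top hole at (288,246), its flange around (293,225), the board's high-edge corners at (248,125) and (390,152), and the ledge from (229,258) to (361,283). The red foot under the arm is well clear.

```bash
python3 - <<'E'
from h import *
m=np.load('pics/w1.npy',allow_pickle=True).item()
a,b=onz(m,248,125,.085,1),onz(m,390,152,.085,1)
c,e=onz(m,229,256,.035,1),onz(m,361,279,.035,1)
for p,q in((a,b),(c,e)):
    d=q-p;print(p,q,np.linalg.norm(d),'rack yaw',np.degrees(np.arctan2(d[0],-d[1])))
D=camera_model('side')
t,err=two(ray(m,288,246,1),ray(D,307,177.4));print('top',t,err,onz(m,288,246,.088,1),onz(m,288,246,.095,1))
# rack y centre/position from corner mean, then foot expected by geometry
E
```

```text
[ 0.66195421 -0.15839914  0.085     ] [ 0.69253191 -0.27261664  0.085     ] 0.11823972883730291 rack yaw 14.987462003102646
[ 0.56251453 -0.18552352  0.035     ] [ 0.59489321 -0.29995652  0.035     ] 0.11892556642381913 rack yaw 15.798792459992018
top [ 0.58523544 -0.23059303  0.0898152 ] 0.0036659331935600683 [ 0.58729848 -0.23061484  0.088     ] [ 0.58645112 -0.23090223  0.095     ]
```

```bash
python3 - <<'E'
from h import *
ax=np.array([-.482,-.132,.866]);base=np.array([.613,-.2237,.0469]);g=base+.024*ax
need(g+.06*ax,-ax,[.96,.264,.5]);need(g,-ax,[.96,.264,.5])
E
```

```text
turn [-5.05  0.16  9.22] shift after turn [-15.9  -1.5  47.2] t 1.65 pos [ 0.5634 -0.2388  0.1685]
turn [-5.05  0.16  9.22] shift after turn [-15.9  -1.5 107.2] t 1.65 pos [ 0.5634 -0.2388  0.1685]
```

Request:
jog_arm(
  steps="0 0 0 -2.5 0.1 4.6 85; 0 0 0 -2.5 0.1 4.6 85; -8 -1 12 0 0 0 85; -8 -0.5 12 0 0 0 85; 0 0 12 0 0 0 85; 0 0 11 0 0 0 85; 0 0 0 0 0 0 85; 0 0 0 0 0 0 85",
)

```text
time: 2.32
tool_pos: [0.5759, -0.2353, 0.1233]
orientation: [-0.033, 0.956, 0.132, 0.259]
force: [0.3, -0.2, 0.4]
grip_width: 0.0851
finger_force: 0.0
```

```bash
python3 - <<'E'
from h import *
im,m,st=wrist('w2')
ax=np.array([-.482,-.132,.866]);base=np.array([.613,-.2237,.0469]);g=base+.024*ax
print(proj(m,base+.055*ax,1),proj(m,g,1)); need(g,-ax,[.96,.264,.5])
E
```

```text
(np.float64(279.3867354110094), np.float64(259.9707821257334)) (np.float64(279.8867505700014), np.float64(239.80460008822394))
turn [ 0.18 -0.28  0.42] shift after turn [-4.7 -1.8 62. ] t 2.3667 pos [ 0.5759 -0.2357  0.1237]
```

View pics/w2.png

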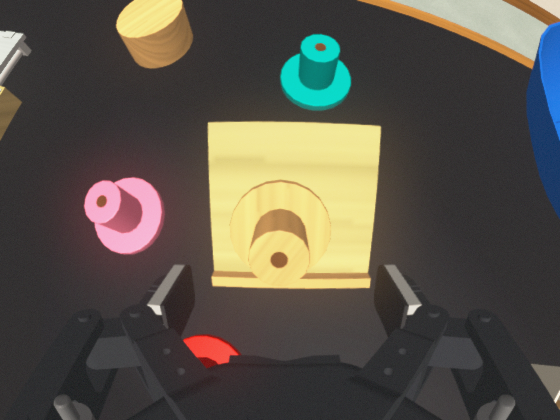

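The hole at (279,260) matches the prediction, so I go in and grip.

Request:
jog_arm(
  steps="-4.7 -1.8 12 0 0 0 85; 0 0 18 0 0 0 85; 0 0 18 0 0 0 85; 0 0 14 0 0 0 85; 0 0 0 0 0 0 85; 0 0 0 0 0 0 36; 0 0 0 0 0 0 30; 0 0 0 0 0 0 30; 0 0 0 0 0 0 30; 0 0 0 0 0 0 30; 0 0 0 0 0 0 30; 0 0 0 0 0 0 30",
  newtons=45,
)

```text
time: 3.37
tool_pos: [0.6012, -0.2276, 0.0682]
orientation: [-0.032, 0.956, 0.132, 0.26]
force: [-5.4, -0.3, 6.2]
grip_width: 0.035
finger_force: 44.3
```

Request:
jog_arm(
  steps="0 0 -10 0 0 0 30; 0 0 -20 0 0 0 30; 0 0 -25 0 0 0 30; 0 0 -25 0 -6 0 30; 0 0 -20 0 -6 0 30; 0 0 -20 0 -6 0 30; 0 0 -15 0 -6 0 30; 0 0 0 0 -6 0 30; 0 0 0 0 0 5.5 30; 0 0 0 0 0 5.5 30; 0 0 0 0 0 5.5 30; 0 0 0 0 0 5.5 30; 0 0 0 0 0 0 30",
)

```text
time: 4.45
tool_pos: [0.5444, -0.2419, 0.1883]
orientation: [0.002, 0.998, -0.058, 0.003]
force: [1.2, -1.2, -1.4]
grip_width: 0.0351
finger_force: 45.4
```

```bash
python3 - <<'E'
from h import *
c,s=np.cos(np.radians(-7)),np.sin(np.radians(-7))
need(np.array([.635,.235,.14])-.06*np.array([c,s,0]),[0,0,-1],[c,s,0])
E
```

```text
turn [ 0.23 -0.37  0.36] shift after turn [ -28.2 -484.3   48.3] t 4.45 pos [ 0.5444 -0.2419  0.1883]
```

Request:
jog_arm(
  steps="-1.8 -30.3 1.5 0 0 0 30; -1.8 -30.3 1.5 0 0 0 30; -1.8 -30.3 1.5 0 0 0 30; -1.8 -30.3 1.5 0 0 0 30; -1.8 -30.3 1.5 0 0 0 30; -1.8 -30.3 1.5 0 0 0 30; -1.8 -30.3 1.5 0 0 0 30; -1.8 -30.3 1.5 0 0 0 30; -1.8 -30.3 1.5 0 0 0 30; -1.8 -30.3 1.5 0 0 0 30; -1.8 -30.3 1.5 0 0 0 30; -1.8 -30.3 1.5 0 0 0 30; -1.8 -30.3 1.5 0 0 0 30; -1.8 -30.3 1.5 0 0 0 30; -1.8 -30.3 1.5 0 0 0 30; -1.8 -30.3 1.5 0 0 0 30; 0 0 0 0 0 0 30; 0 0 0 0 0 0 30",
)

```text
time: 5.95
tool_pos: [0.5702, 0.2442, 0.162]
orientation: [0.002, 0.999, -0.054, 0.003]
force: [0.6, -0.2, -1.7]
grip_width: 0.0349
finger_force: 45.5
```

```bash
python3 - <<'E'
from h import *
im,m,st=wrist('w3');print(st['tool_pos'])
E
```

```text
[0.57016013 0.24424117 0.16195522]
```

View pics/w3.png

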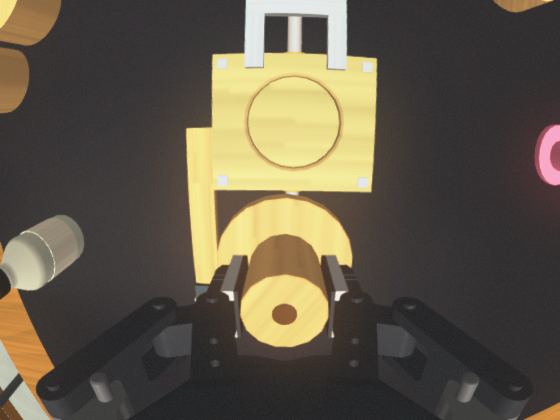

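The wrist view shows the pocket rim at columns 247–341 and rows 74–169, block corner pads at about (222,63), (368,67), (363,183) and (222,181), and the foot held squarely. The rail is on the left with the rider at its lower end, and the glue bottle is clear.

```bash
python3 - <<'E'
from h import *
im=cv2.imread('pics/w3.png');m=np.load('pics/w3.npy',allow_pickle=True).item()
hsv=cv2.cvtColor(im,cv2.COLOR_BGR2HSV);P=[]
for u,v in((222,63),(368,67),(363,183),(222,181)):
    w=(hsv[v-8:v+9,u-8:u+9,1]<70)&(hsv[v-8:v+9,u-8:u+9,2]>120);ys,xs=np.nonzero(w)
    c=(u-8+xs.mean(),v-8+ys.mean());P.append(onz(m,*c,.04,1));print(np.round(c,1),w.sum(),P[-1].round(4))
P=np.array(P);print('pad mean',P.mean(0))
d=(P[0]+P[1]-P[2]-P[3])[:2];e=(P[0]+P[3]-P[1]-P[2])[:2];print('yaw',np.degrees(np.arctan2(d[1],d[0])),np.degrees(np.arctan2(-e[0],e[1])))
print([np.linalg.norm(P[i]-P[(i+1)%4]).round(4) for i in range(4)])
rim=np.array([onz(m,*p,.04,1) for p in((247,122),(341,122),(294,75),(294,169))]);print('rim',(rim[0]+rim[1])/2,(rim[2]+rim[3])/2,rim.round(4))
# stem top of held foot vs tcp
st=read_state();print('foot top',onz(m,284.5,314,st['tool_pos'][2]+.031,1),st['tool_pos'])
x=d/np.linalg.norm(d);pc=P.mean(0)
need(np.array([pc[0],pc[1],.10]),[0,0,-1],[*x,0])
E
```

```text
[222.   63.2] 112 [0.693  0.2784 0.04  ]
[366.8  66.6] 107 [0.6793 0.1649 0.04  ]
[362.3 182.1] 110 [0.5854 0.1762 0.04  ]
[222.1 180. ] 119 [0.5993 0.2901 0.04  ]
pad mean [0.63923923 0.22741332 0.04      ]
yaw -7.015415179753896 -6.899957871026959
[np.float64(0.1143), np.float64(0.0946), np.float64(0.1148), np.float64(0.0945)]
rim [0.63943209 0.22716606 0.04      ] [0.63890456 0.22735252 0.04      ] [[0.6432 0.264  0.04  ]
 [0.6357 0.1903 0.04  ]
 [0.6762 0.2235 0.04  ]
 [0.6016 0.2312 0.04  ]]
foot top [0.57127253 0.24305652 0.19296616] [0.5703505  0.24306096 0.16196616]
turn [ 0.25 -0.38  0.77] shift after turn [70.3  7.1 62. ] t 6.0 pos [0.5704 0.2431 0.162 ]
```

Request:
jog_arm(
  steps="18 1.8 0 0.1 -0.2 0.4 30; 18 1.8 0 0.1 -0.2 0.4 30; 18 1.8 0 0 0 0 30; 16.3 1.7 12 0 0 0 30; 0 0 20 0 0 0 30; 0 0 20 0 0 0 30; 0 0 10 0 0 0 30; 0 0 0 0 0 0 30; 0 0 0 0 0 0 30",
)

```text
time: 6.75
tool_pos: [0.6394, 0.2265, 0.1]
orientation: [0.0, 0.998, -0.063, -0.001]
force: [0.1, 0.5, -0.0]
grip_width: 0.035
finger_force: 45.5
```

```bash
python3 - <<'E'
from h import *
m=np.load('pics/w3.npy',allow_pickle=True).item()
z=.162-.014;t=np.array([.5702,.2437])
a=onz(m,284.5,194.5,z,1)[:2];l=onz(m,217.5,252,z,1)[:2];r=onz(m,352,252,z,1)[:2]
ux=np.array([.9925,-.122]);print('flange front from tcp',(a-t)@ux,'lr width',np.linalg.norm(l-r),'mid',((l+r)/2-t)@np.array([.122,.9925]),((l+r)/2-t)@ux)
im,mm,st=wrist('w4');need(np.array([.6392,.2274,.052]),[0,0,-1],[.9925,-.122,0]);print(st['force'])
cv2.imwrite('pics/w4c.png',crop(im,150,130,270,200,2.5))
E
```

```text
flange front from tcp 0.03720053205548213 lr width 0.06820349703385957 mid -0.0008678148485557416 0.007449002720338066
turn [-0.   -0.05 -0.23] shift after turn [-1.1 -0.3 49.2] t 6.8 pos [0.6402 0.227  0.1012]
[ 0.0903701   0.46336634 -0.02042429]
```

View pics/w4c.png

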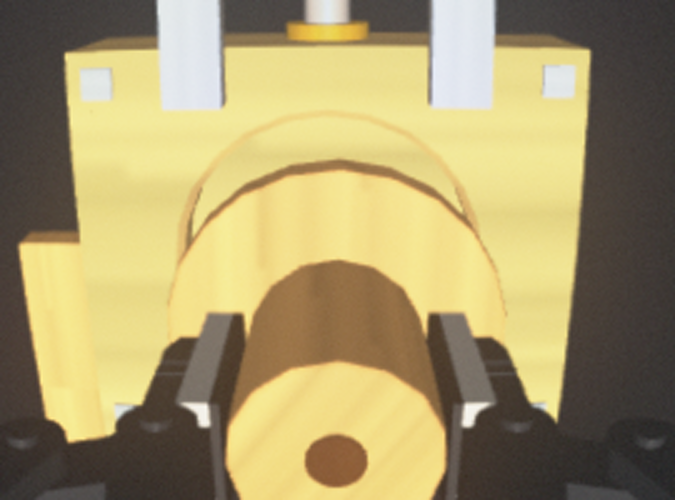

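The foot sits about 1 mm forward and 1 mm to the right of the TCP (hole at crop (336,460), rim centre at column 333). I correct for that and lower it gently.

Request:
jog_arm(
  steps="-2 -1.2 0 0 0 0 30; 0 0 15 0 0 0 30; 0 0 15 0 0 0 30; 0 0 5 0 0 0 30; 0 0 3 0 0 0 30; 0 0 3 0 0 0 30; 0 0 0 0 0 0 30; 0 0 0 0 0 0 30",
)

```text
time: 7.47
tool_pos: [0.6405, 0.2286, 0.0597]
orientation: [-0.0, 0.998, -0.063, 0.003]
force: [6.7, -1.0, 1.1]
grip_width: 0.0346
finger_force: 47.0
```

Request:
jog_arm(
  steps="1.5 0 0 0 0 0 30; 0 0 0 0 0 0 30; 0 0 2 0 0 0 30; 0 0 2 0 0 0 30; 0 0 2 0 0 0 30; 0 0 0 0 0 0 30; 0 0 0 0 0 0 30",
)

```text
time: 8.05
tool_pos: [0.6404, 0.2287, 0.0564]
orientation: [0.0, 0.998, -0.063, 0.001]
force: [-4.3, -3.1, 20.5]
grip_width: 0.0349
finger_force: 49.1
```

Request:
jog_arm(
  steps="0 0 -1.5 0 0 0 30; 0 0 0 0 0 0 36; 0 0 0 0 0 0 45; 0 0 0 0 0 0 60; 0 0 0 0 0 0 60; 0 0 0 0 0 0 60; 0 0 0 0 0 0 60; 0 0 0 0 0 0 60",
)

```text
time: 8.72
tool_pos: [0.639, 0.2288, 0.0543]
orientation: [0.0, 0.998, -0.063, -0.0]
force: [-0.4, -1.1, 0.3]
grip_width: 0.0602
finger_force: 0.0
```

Request:
jog_arm(
  steps="0 0 -10 0 0 0 75; 0 0 -20 0 0 0 75; 0 0 -20 0 0 0 75; -6 0 -20 0 0 0 75; -20 0 -20 0 0 0 75; -25 0 0 0 0 0 75; -25 0 0 0 0 0 75; 0 0 0 0 0 0 75; 0 0 0 0 0 0 75",
)

```text
time: 9.47
tool_pos: [0.5633, 0.2387, 0.1457]
orientation: [-0.0, 0.998, -0.063, 0.0]
force: [0.3, 0.6, -0.4]
grip_width: 0.0747
finger_force: 0.0
```

```bash
python3 - <<'E'
from h import *
im,m,st=wrist('w5');print(st['tool_pos'],st['time'])
pc=np.array([.6392,.2274])
for z in(.083,.079,.087): print(z,proj(m,[*pc,z],1))
cv2.imwrite('pics/w5c.png',crop(im,130,0,320,420,1.4))
E
```

```text
[0.5633285  0.23874446 0.14567025] 9.4667
0.083 (np.float64(285.35722406035893), np.float64(111.62400465176167))
0.079 (np.float64(285.32561798160407), np.float64(111.72864569100203))
0.087 (np.float64(285.3901374360972), np.float64(111.5150430889796))
```

View pics/w5c.png

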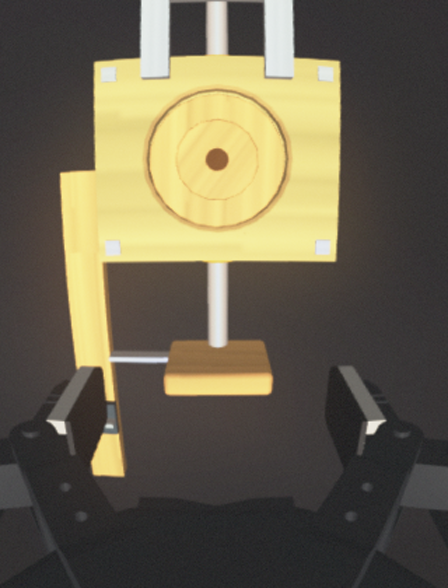

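The foot is seated and concentric: its hole is at (285,113.6) against a predicted (285.4,111.6). The pointer tip is near (208,255) and the rider near (210,297), partly hidden by the finger. I move for a clear view of the pointer and mark.

Request:
jog_arm(
  steps="-20 -14 -4 0 0 0 75; -20 -14 -4 0 0 0 75; -20 -14 -4 0 0 0 75; 0 0 0 0 0 0 75; 0 0 0 0 0 0 75",
)

```text
time: 9.93
tool_pos: [0.5105, 0.2882, 0.1573]
orientation: [-0.0, 0.998, -0.062, 0.001]
force: [0.4, -0.8, 0.2]
grip_width: 0.075
finger_force: 0.0
```

```bash
python3 - <<'E'
from h import *
im,m,st=wrist('w6');print(st['tool_pos'],st['time'])
pc=np.array([.6392,.2274]);ux=np.array([.9926,-.1218]);uy=-np.array([-.1218*-1,.9926])*-1
f=lambda x,y,z:proj(m,[*(pc+x*ux+y*uy),z],1)
P,M,H=f(-.12,.06,.026),f(-.17,.083,.026),f(-.12,0,.06);print(P,M,H)
S=read_camera('side')[...,::-1];cv2.imwrite('pics/side2.png',S)
a=crop(im,int(min(P[0],M[0]))-40,int(P[1])-30,100,100,5)
cv2.imwrite('pics/m6.png',np.hstack([a,crop(S,225,255,60,100,5)]));print(int(min(P[0],M[0]))-40,int(P[1])-30)
E
```

```text
[0.51045779 0.28822099 0.15726117] 9.9333
(np.float64(264.45314810219185), np.float64(187.16953761804422)) (np.float64(239.7459325462274), np.float64(242.5219797064451)) (np.float64(342.6163244713606), np.float64(197.01336300471613))
199 157
```

View pics/m6.png

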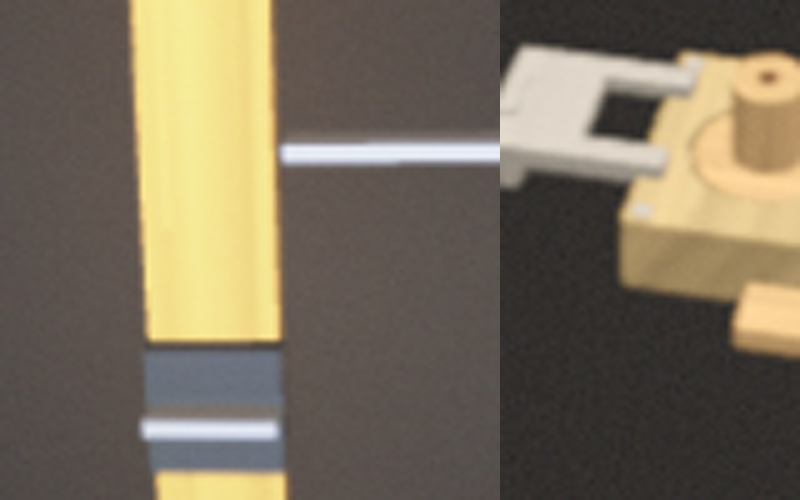

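The pointer tip is at (255.8,187.6) and the mark's inner end at (254.6,242.8). In the side view, the seated foot's hole is at (278.6,270.6).

```bash
python3 - <<'E'
from h import *
m=np.load('pics/w6.npy',allow_pickle=True).item();m5=np.load('pics/w5.npy',allow_pickle=True).item()
pc=np.array([.6392,.2274]);ux=np.array([.9926,-.1218])
a=onz(m,255.8,187.6,.026,1)[:2];b=onz(m,254.6,242.8,.026,1)[:2]
print('ptr',(a-pc)@ux,'mark',(b-pc)@ux,'pull',(a-b)@ux)
print('foot hole',two(ray(m5,285,113.6,1),ray(camera_model('side'),278.6,270.6)))
h=onz(m5,286.4,255,.06,1);print('handle',h,(h[:2]-pc)@ux)
H=pc-.1195*ux
# handle grasp: tool y along jig x: tool x = +-jig y
for s in(1,-1): need(np.array([*H,.12]),[0,0,-1],s*np.array([.1218,.9926,0]))
print(read_state()['joint_positions'].round(2))
E
```

```text
ptr -0.12034024143228268 mark -0.17020454731892184 pull 0.04986430588663916
foot hole (array([0.63774798, 0.22772529, 0.07923732]), np.float64(0.0006456856838140951))
handle [0.53687892 0.2391916  0.06      ] -0.10300012225852312
turn [ 5.000e-02 -3.000e-02 -9.025e+01] shift after turn [-43.7  15.   36.8] t 10.0333 pos [0.511  0.2872 0.1568]
turn [-3.000e-02 -5.000e-02  8.975e+01] shift after turn [ 43.7 -15.   36.8] t 10.0333 pos [0.511  0.2872 0.1568]
[ 0.31  0.29  1.65 -0.    1.2   2.01]
```

Request:
jog_arm(
  steps="0 0 0 0 0 -6.94 60; 0 0 0 0 0 -6.94 60; 0 0 0 0 0 -6.94 60; 0 0 0 0 0 -6.94 60; 0 0 0 0 0 -6.94 60; 0 0 0 0 0 -6.94 50; 0 0 0 0 0 -6.94 50; 0 0 0 0 0 -6.94 50; 0 0 0 0 0 -6.94 50; 0 0 0 0 0 -6.94 50; 0 0 0 0 0 -6.94 50; 0 0 0 0 0 -6.94 50; 0 0 0 0 0 -6.94 50; -14.6 4.8 12 0 0 0 50; -14.6 4.8 12 0 0 0 50; -14.6 4.8 13 0 0 0 50; 0 0 0 0 0 0 50; 0 0 0 0 0 0 50",
)

```text
time: 11.53
tool_pos: [0.5191, 0.2409, 0.1188]
orientation: [-0.0, 0.75, 0.661, -0.001]
force: [-0.5, 0.5, 0.1]
grip_width: 0.05
finger_force: 0.0
```

```bash
python3 - <<'E'
from h import *
H=np.array([.6392,.2274])-.12*np.array([.9926,-.1218])
need(np.array([*H,.042]),[0,0,-1],np.array([.1218,.9926,0]))
E
```

```text
turn [-0.11  0.04 -0.18] shift after turn [ 1.2  0.8 76.8] t 11.5333 pos [0.5191 0.2409 0.1188]
```

Request:
jog_arm(
  steps="1.2 0.8 15 0 0 0 50; 0 0 20 0 0 0 50; 0 0 20 0 0 0 50; 0 0 12 0 0 0 50; 0 0 9.8 0 0 0 50; 0 0 0 0 0 0 50; 0 0 0 0 0 0 30; 0 0 0 0 0 0 20; 0 0 0 0 0 0 8; 0 0 0 0 0 0 8; 0 0 0 0 0 0 8; 0 0 0 0 0 0 8; 0 0 0 0 0 0 8",
  newtons=70,
)

```text
time: 12.62
tool_pos: [0.5201, 0.2438, 0.0444]
orientation: [0.0, 0.749, 0.663, 0.001]
force: [-2.7, 0.4, 4.9]
grip_width: 0.0127
finger_force: 69.3
```

Request:
jog_arm(
  steps="0 -3 0 0 0 0 8; 0 -5 0 0 0 0 8; 0 -5 0 0 0 0 8; 0 -5 0 0 0 0 8; 0 -5 0 0 0 0 8; 0 -5 0 0 0 0 8; 0 -5 0 0 0 0 8; 0 -5 0 0 0 0 8; 0 -5 0 0 0 0 8; 0 -4 0 0 0 0 8; 0 -2 0 0 0 0 8; 0 0 0 0 0 0 8; 0 0 0 0 0 0 8; 0 0 0 0 0 0 8",
)

```text
time: 13.78
tool_pos: [0.4747, 0.2494, 0.0444]
orientation: [0.002, 0.749, 0.662, 0.003]
force: [10.5, -1.4, -4.6]
grip_width: 0.0127
finger_force: 68.6
```

```bash
python3 - <<'E'
from h import *
im,m,st=wrist('w7');pc=np.array([.6392,.2274]);ux=np.array([.9926,-.1218]);uy=np.array([.1218,.9926])
print(st['tool_pos'],st['force'],'tcp jig x',(st['tool_pos'][:2]-pc)@ux)
f=lambda x,y,z:proj(m,[*(pc+x*ux+y*uy),z],1)
P,M=f(-.170,.068,.026),f(-.1702,.071,.026);print(P,M)
x,y=int(M[0])-30,int(M[1])-30;S=np.ascontiguousarray(read_camera('side')[...,::-1]);print(x,y)
cv2.imwrite('pics/m7.png',np.hstack([crop(im,x,y,60,60,8),crop(S,225,255,38,60,8)]))
E
```

```text
[0.47469753 0.24935223 0.04441815] [10.48242995 -1.40599901 -4.62439657] tcp jig x -0.16595893596640557
(np.float64(274.1707382012267), np.float64(129.55338312283524)) (np.float64(273.7217122550519), np.float64(123.20435375803311))
243 93
```

View pics/m7.png

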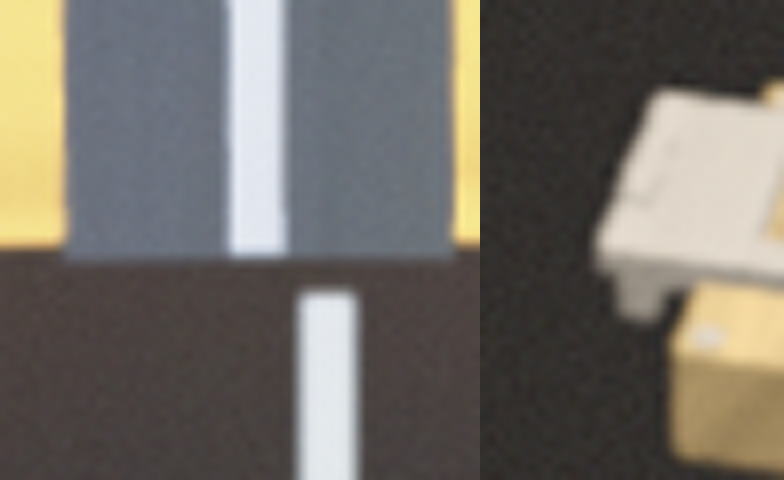

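Mark at crop column 258, pointer at 328, with a 58-pixel, 3 mm blade: about 3.6 mm still to pull. I finish by numeric check.

Request:
jog_arm(
  steps="0 -2 0 0 0 0 8; 0 -1.7 0 0 0 0 8; 0 0 0 0 0 0 8; 0 0 0 0 0 0 8; 0 0 0 0 0 0 8",
)

```text
time: 14.3
tool_pos: [0.4712, 0.2498, 0.0444]
orientation: [0.002, 0.749, 0.662, 0.003]
force: [11.5, -2.3, -5.5]
grip_width: 0.0124
finger_force: 69.0
```

```bash
cat > chk.py <<'E'
from h import *
im,m,st=wrist('w8');pc=np.array([.6392,.2274]);ux=np.array([.9926,-.1218]);uy=np.array([.1218,.9926])
u,v=proj(m,[*(pc-.1702*ux+.071*uy),.026],1);u,v=int(u),int(v)
mn=im[:,u-20:u+21].min(2).astype(float)
for r in range(v-20,v+25,4):
    w=np.clip(mn[r]-150,0,None);xs=np.arange(u-20,u+21)
    print(r,round((w*xs).sum()/w.sum(),2) if w.sum()>50 else None,round(w.sum()/90,1))
print(st['tool_pos'],st['force'],st['grip_width'],st['time'],'jx',(st['tool_pos'][:2]-pc)@ux)
E
python3 chk.py
```

```text
103 282.04 5.0
107 282.05 5.1
111 282.05 5.1
115 282.03 5.0
119 282.03 5.0
123 282.03 4.8
127 None 0.0
131 283.49 4.8
135 283.46 4.9
139 283.48 4.9
143 283.47 4.9
147 283.47 4.8
[0.4711922  0.24976544 0.04437746] [11.52124714 -2.27703102 -5.46587514] 0.012392352636158845 14.3 jx -0.1694886513122115
```

Request:
jog_arm(
  steps="0 -0.7 0 0 0 0 8; 0 0 0 0 0 0 8; 0 0 0 0 0 0 8; 0 0 0 0 0 0 8; 0 0 0 0 0 0 8; 0 0 0 0 0 0 8",
)

```text
time: 14.85
tool_pos: [0.4706, 0.2498, 0.0444]
orientation: [0.003, 0.749, 0.662, 0.003]
force: [10.9, -1.4, -5.8]
grip_width: 0.0123
finger_force: 68.9
```

```bash
python3 chk.py | sed -n '3p;9p;$p'
```

```text
111 283.28 5.4
135 283.47 4.9
[0.47061198 0.24984981 0.04438808] [10.92328917 -1.44899923 -5.83458856] 0.012316356439350435 14.85 jx -0.17007486003828728
```

```bash
python3 -c "
from plant import *;print(hand_in())"
```

```text
the job is handed in; nothing more can be done
None
```

The foot is seated in the pocket and released. The slide is pulled out and still held with its pointer within about 0.1 mm of the mark in the wrist camera image, and the job was handed in at about 15 s.

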